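# Close the monitor controller and refit its volume knob

## Robot

A 6-joint arm with a two-finger parallel gripper is mounted at the origin on a cart in front of the work surface, level with it; the furniture and walls round the work are solid. World frame = base frame: x ahead of the robot, y to its left, z up, the work surface at z = 0. Lengths are in m, angles in rad, forces in N, time in s.
With the tool pointing down it reaches from about 0.375 to 0.9 m from the base axis. Payload 3.1 kg.
Tool frame: the origin (TCP) lies between the finger pads; the fingertips stand 11 mm ahead of it and the grasp point (between the pads) lies 8 mm behind it; z points along the fingers, y is the line along which they close (so a half turn about z gives the same grasp; the last joint's range is limited). The gripper opens to 87 mm and grips with 3 to 60 N. Pads are 19 mm wide; open, the fingers measure 117 mm over their backs; the gripper's body (75 mm by 190 mm) begins 51 mm behind the grasp point.
Start: joints at [0.942, 0.527, 1.433, -0, 1.181, -0.178], TCP at [0.272, 0.563, 0.234] pointing down, gripper open.
Joint ranges: [-3.08, 3.08], [-0.75, 2.2], [0.22, 2.44], [-1.43, 4.57], [0, 2.65], [-2.85, 2.85]. Speed limits (rad/s): [2.79, 2.79, 3.14, 3.14, 3.14, 3.14].

## Interface

Orientations are given as a unit quaternion [x, y, z, w].
In Python, from rig import get_obs, camera, hand_in gives the robot as it stands.
- The arm moves only by the shell command python3 -m pendant 'ROWS' [FORCE]. ROWS is JSON, a list that holds one entry, the list of rows, each a list of 7 numbers: the shift along the tool's x, y, z in m, then the turn, a rotation vector about the tool's x, y, z in degrees, then the opening, from 0 (shut) to 1 (fully open). In form: [[[x, y, z, ax, ay, az, fingers], ...]]. A call has exactly 5 rows; each row shifts and turns the commanded pose from where the row before left it, along the tool's axes as they then stand; what a row does not reach is not made up. A row lasts 1/8 s, in which the tool goes at most 62.5 mm and 10.7 degrees, less where a joint would pass 70% of its speed; a pose out of reach is approached as far as the arm can. A call with a gripper value outside its range is refused whole. The fingers move at their own pace and stop on an object; FORCE is the grip in N (left out, the last holds). Time passes only in rows, so rows that do not move let the fingers close, or fill a call up. It gives the time, the measured TCP pose, the force, the opening and the grip force at its end, in the units of the state.
- get_obs(): the state, without advancing time (a new reading comes with each control period).
- camera(name): name is "scene" or "top" or "wrist"; returns a dict with "img" (400x640x3 uint8, red, green, blue), "intrinsics" (3x3 intrinsics, pixels), "k1" (the pictures are not rectified: a ray, as slopes to the right and down, at radius r is drawn at 1 + k1 r^2 times it, then the intrinsics apply), "R" (3x3) and "t" (3): a world point X has camera coordinates R X + t; the wrist camera has in their place "T_tool_cam" (4x4, takes a point from camera to tool coordinates, whose origin is the TCP and whose axes are the flange's). Camera axes: x right, y down, z forward; pixel columns grow to the right and rows downward; lengths in m; the calibration is good to about 2 mm. A picture is of the moment at which its call begins: read the wrist's pose just before it. There is no depth.
- hand_in(): hands the job in; it is judged then, once.
The state is a dict: "time": time; "q": joint angles; "joint_velocities": joint speeds; "joint_torque": joint torques, N m; "position": TCP position; "tool_rot": TCP orientation; "ft_force": force on the tool from outside, world axes, zero at the start; "moment": the same for the moment, N m; "grip_width": finger opening in m; "grip_force": force on a finger pad.
Only numpy, scipy, OpenCV 4.12 (cv2) and the standard library are available. Lean on these libraries where they do the work, as an engineer would, in place of code of your own. Each camera call takes 0.05 s, during which the arm holds its last target. There are 200 camera calls.

## Task

With the screwdriver from the wooden stand, turn the brass cover screw beside the bare volume shaft of the monitor controller clockwise as far as it goes, then put the screwdriver back into its hole in the stand. Next fit the black volume knob on the D-shaft, its orange pointer line on the side of the shaft's flat, push it fully home and press it down to the bottom of the shaft's spring travel, as for the controller's wake-up. Finish while still holding the knob pressed down with the gripper; leave the capo, the XLR barrel and the marker where they lie.

Things in the scene. Friction and masses are not known exactly. Their poses are not given: they have to be found in the camera images.
- controller: Desktop monitor controller, fixed: dark box 150 (x) x 196 mm (y) with walnut cheeks, top panel 48 mm above the desk (cheeks 51). Origin: centre of the underside; x points away from its front (headphone jacks), z up. Bare shaft at (15, -34) mm, cover screw at (-5, -34), 20 mm in front of it. Keys stand 4 mm, two small fixed knobs (x 34, y 31 and 64) 13 mm above the panel.
- cover_screw (a joint): Captive quarter-turn cover screw, rad: grows as it is turned clockwise seen from above; starts undone at 0.2 to 0.6, tight against its stop at 1.5, where the slot lies along the controller's y, at the two white ticks. It never comes out or rises; about 0.05 N m of friction, stays where it is left. The screwdriver's blade has up to 0.25 rad of play in the slot.
- screw_slot (a point): Centre of the brass screw head's top face, flush with the top panel (head diameter 17 mm). x runs along the slot, z up. Slot straight through the head, 6 mm deep, 3.8 mm wide, bevelled out to 7 mm over its top 2 mm.
- shaft_tip (a point): Centre of the top end of the volume encoder's aluminium D-shaft, standing 21 mm above the panel. z up, x points out of the flat (a dark milled face). Diameter 10 mm, flat 2.5 mm from the axis, last 2 mm tapered. It turns endlessly with 0.03 N m of friction and sinks 3 mm when pressed.
- encoder (a joint): Push travel of the shaft, m: 0 up, grows as it is pressed, 0.003 at the bottom. Spring: 5 N to start, 10 N at the bottom; it springs back when let go.
- knob: Loose black knob, open end down, 30 mm high, grip diameter 44 mm (42 below 16 mm), orange pointer on top. Origin: centre of underside, z up, x to the pointer. Blind D-bore from below: 16 deep, 11.6 across, its flat 3.2 mm from the axis on the +x side, mouth flared by 3.6 mm over 4 mm; fits within 8 degrees. A leaf spring makes the last 5 mm a push fit of about 4 N. Home: 5 mm above the panel.
- knob_pointer (a point): Outer end of the knob's pointer line on its top face, 20 mm from the axis along the knob's x, 30 mm above the underside.
- stand: Wooden driver stand, fixed, 55 mm (x) x 96 mm (y) x 50 mm high, origin at the centre of its underside, z up. Driver hole at y = +22 mm; at y = -8 to -32 mm six steel bits stand 11 mm above its top.
- stand_hole (a point): Centre of the driver hole's mouth in the stand's top face, 50 mm above the desk; round hole 15 mm in diameter, 48 mm deep.
- driver: Loose screwdriver upright in the stand, 111 mm long, 90 g. Origin: blade tip centre; z up to the handle, x along the blade's width. Blade 10 mm wide, 1.6 mm thick at the tip, 2.4 mm 4 mm up; shank 7 mm thick; round collar from 44 mm, square orange grip from 52 to 106 mm, 24 mm across flats, which face the driver's x and y. In the stand the collar rests on the top, the tip 6 mm above the desk.
- capo: Bystander: grey spring capo lying on the desk, 42 x 90 x 14 mm, origin at the centre of its underside.
- xlr_turn: Bystander: grey XLR barrel adapter lying on the desk, 19 x 56 x 19 mm, origin at the centre of its underside.
- marker: Bystander: black felt marker lying on the desk, 13 x 132 x 13 mm, origin at the centre of its underside.
Things that resemble listed ones, but are neither listed nor needed, are in the scene too. Of the things that look like the knob, the largest one is meant.

How it is judged:
By the outcome, as a careful person would: the job done as asked, in the order asked, and still so for the second after the job is handed in, while the arm keeps its last pose, push and grip.
It also fails if it takes over 67 s, if anything falls off the work surface, if the arm or the gripper's body presses on something with over 40 N, if the wrist force passes 120 N, or if a joint passes its speed limit or range.

## Working session

There is one attempt and no reset: what is moved stays moved. The work goes in short steps, Python scripts to look and compute and a shell command to move; the robot and the scene stay as the last step left them, time stands still between calls to the robot, and variables do not carry over. Pictures are saved under pics/ and viewed, at most 10 in all, crops included, and the job is handed in when it is done.

```bash
ls; mkdir -p pics; cat > h.py <<'E'
import numpy as np, cv2, json
from rig import get_obs, camera
from scipy.spatial.transform import Rotation as Rn
def grab(name,fn=None):
    o=get_obs(); c=camera(name)
    if name=="wrist":
        T=np.eye(4);T[:3,:3]=Rn.from_quat(o["tool_rot"]).as_matrix();T[:3,3]=o["position"]
        W=T@np.array(c["T_tool_cam"]); c["Rwc"]=W[:3,:3]; c["C"]=W[:3,3]
    else:
        R=np.array(c["R"]); c["Rwc"]=R.T; c["C"]=-R.T@np.array(c["t"])
    if fn:
        cv2.imwrite("pics/"+fn+".png",c["img"][:,:,::-1]); np.save("pics/"+fn+".npy",dict(c),allow_pickle=True)
    return c
def load(fn): return np.load("pics/"+fn+".npy",allow_pickle=True).item()
def rays(c,uv):
    K=np.array(c["intrinsics"]); uv=np.atleast_2d(uv).astype(float)
    d=np.stack([(uv[:,0]-K[0,2])/K[0,0],(uv[:,1]-K[1,2])/K[1,1]],1); s=d.copy()
    for _ in range(20): s=d/(1+c["k1"]*(s**2).sum(1,keepdims=True))
    return np.c_[s,np.ones(len(s))]@c["Rwc"].T
def plane(c,uv,z):
    r=rays(c,uv); return c["C"]+r*((z-c["C"][2])/r[:,2])[:,None]
def proj(c,X):
    K=np.array(c["intrinsics"]); p=(np.atleast_2d(X)-c["C"])@c["Rwc"]; s=p[:,:2]/p[:,2:]
    s=s*(1+c["k1"]*(s**2).sum(1,keepdims=True)); return s*[K[0,0],K[1,1]]+[K[0,2],K[1,2]]
def tri(cs,uvs):
    A=np.zeros((3,3));b=np.zeros(3)
    for c,uv in zip(cs,uvs):
        r=rays(c,uv)[0]; r/=np.linalg.norm(r); P=np.eye(3)-np.outer(r,r); A+=P;b+=P@c["C"]
    return np.linalg.solve(A,b)
def blobs(c,lo,hi,amin=30):
    hsv=cv2.cvtColor(c["img"],cv2.COLOR_RGB2HSV); m=cv2.inRange(hsv,np.array(lo),np.array(hi))
    n,l,s,ce=cv2.connectedComponentsWithStats(m)
    return m,[(ce[i].round(1).tolist(),s[i].tolist()) for i in range(1,n) if s[i,4]>=amin]
E
python3 - <<'E'
from h import *
for n in("top","scene"):
    c=grab(n,n); print(n,c["C"],c["Rwc"].round(2).tolist(),np.array(c["intrinsics"]).tolist(),c["k1"])
c=grab("wrist");print(np.array(c["T_tool_cam"]).round(3).tolist()); o=get_obs();print(o["time"],o["tool_rot"],o["grip_width"],o["ft_force"])
E
```

```text
pics
top [ 0.37702112 -0.00448869  1.10552453] [[0.01, -0.99, 0.15], [-1.0, -0.01, -0.01], [0.02, -0.15, -0.99]] [[500.6692229791085, 0.0, 310.69389894516036], [0.0, 500.6692229791085, 196.49279183564923], [0.0, 0.0, 1.0]] -0.002031098047033865
scene [-0.04995967 -0.83632322  0.58565203] [[0.84, -0.25, 0.49], [-0.55, -0.36, 0.75], [-0.01, -0.9, -0.44]] [[495.71880323781505, 0.0, 323.56372598859105], [0.0, 495.71880323781505, 197.63441564919404], [0.0, 0.0, 1.0]] -0.13261155882810363
[[0.0, -0.952, -0.306, 0.085], [1.0, -0.0, 0.001, 0.0], [-0.001, -0.306, 0.952, -0.15], [0.0, 0.0, 0.0, 1.0]]
0.15 [ 2.23495025e-01  9.74704707e-01 -7.74768819e-04 -3.28197969e-04] 0.0870218561336585 [-0.61914456 -0.21273774 -0.14589661]
```

View pics/top.png

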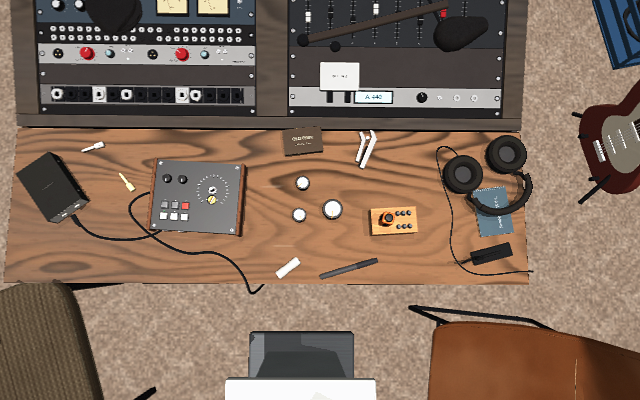

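View pics/scene.png

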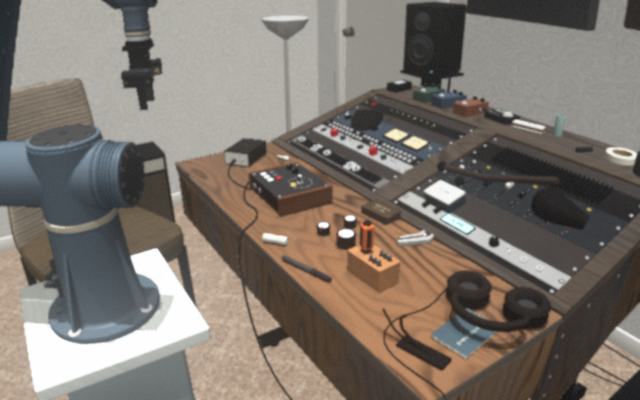

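The top view shows the controller at (197,197), three round knobs at (302,183), (299,214) and (332,209), the last being the largest. The stand is at (393,221) with the orange driver at (389,218). The scene view agrees.

```bash
python3 - <<'E'
from h import *
c=load("top");s=load("scene")
for n,uv,z in[("knobL",(332,209),.03),("kA",(302,183),.03),("kB",(299,214),.03),("drv",(389,218),.15),("stand",(393,221),.05),("shaft",(212,189),.069),("screw",(212,200),.048),("ctl",(197,197),.05)]:
    print(n,plane(c,uv,z)[0].round(3), proj(s,plane(c,uv,z)).round(0))
print("drv tri",tri([c,s],[(388,216),(367,224)]), "knob",tri([c,s],[(332,208),(346,233)]))
o=cv2.resize(c["img"][140:260,140:260],None,fx=4.8,fy=4.8,interpolation=3)
o2=cv2.resize(c["img"][170:240,275:425],None,fx=5,fy=5,interpolation=3)
cv2.imwrite("pics/c1.png",np.vstack([np.pad(o[:,:,::-1],((0,0),(0,174),(0,0)))[100:400],o2[:300,:,::-1]]))
E
```

```text
knobL [ 0.51  -0.066  0.03 ] [[345. 234.]]
kA [ 0.567 -0.001  0.03 ] [[348. 216.]]
kB [0.498 0.005 0.03 ] [[323. 222.]]
drv [ 0.478 -0.169  0.15 ] [[364. 207.]]
stand [ 0.483 -0.195  0.05 ] [[372. 256.]]
shaft [0.545 0.187 0.069] [[300. 176.]]
screw [0.525 0.19  0.048] [[292. 185.]]
ctl [0.531 0.222 0.05 ] [[288. 180.]]
drv tri [ 0.48594654 -0.17315998  0.11212751] knob [ 0.51220783 -0.0663019   0.0315384 ]
```

View pics/c1.png

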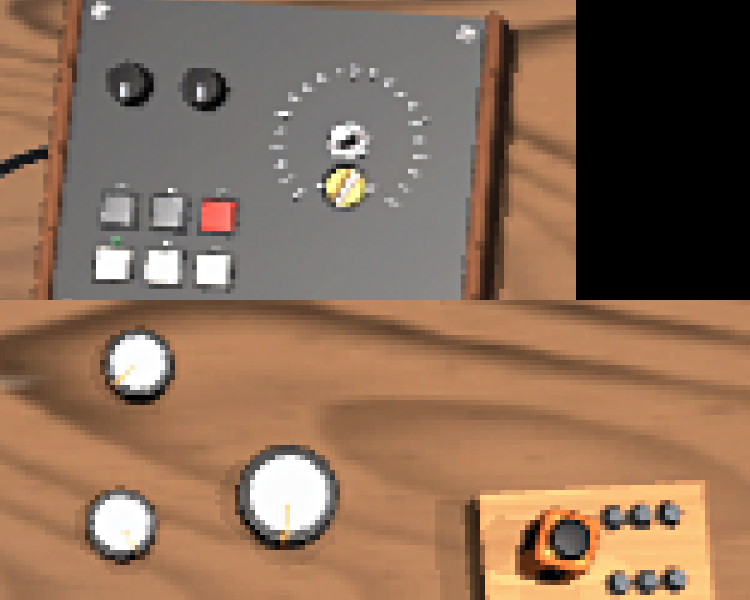

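The crop shows the bare shaft just behind the brass screw, its slot slanting up to the right. The big knob's pointer faces −x in the world, and the driver stands in the left hole of the stand. I'll fly the wrist camera over the controller first.

```bash
R='[-0.0368,-0.0236,-0.0016,0,0,-2.5,1]'; python3 -m pendant '[[[-0.0368,-0.0236,-0.001,0,0,0,1],[-0.0368,-0.0236,-0.001,0,0,0,1],[-0.0368,-0.0236,-0.001,0,0,0,1],[-0.0368,-0.0236,-0.001,0,0,0,1],[-0.0368,-0.0236,-0.001,0,0,0,1]]]'; python3 -m pendant '[[[-0.0368,-0.0236,-0.001,0,0,0,1],[-0.0368,-0.0236,-0.001,0,0,0,1],[-0.0368,-0.0236,-0.001,0,0,0,1],[-0.0368,-0.0236,-0.001,0,0,0,1],[-0.0368,-0.0236,-0.001,0,0,0,1]]]'
python3 - <<'E'
from h import *
c=grab("wrist","w1"); o=get_obs(); print(o["position"],o["ft_force"])
print(proj(c,[[.545,.187,.069],[.525,.19,.048]]))
E
```

```text
time: 0.78
position: [0.3869, 0.3749, 0.2384]
tool_rot: [0.223, 0.975, -0.0, -0.0]
ft_force: [0.1, 0.1, 0.4]
grip_width: 0.0868
grip_force: 0.0
time: 1.4
position: [0.5011, 0.1885, 0.2434]
tool_rot: [0.224, 0.975, -0.0, -0.0]
ft_force: [-0.1, -0.5, 0.9]
grip_width: 0.0871
grip_force: 0.0
[0.5049387  0.18426921 0.24367912] [ 1.90956748 -2.3317801  -0.1817366 ]
[[336.78852647 221.83815075]
 [330.86550649 199.25918519]]
```

View pics/w1.png

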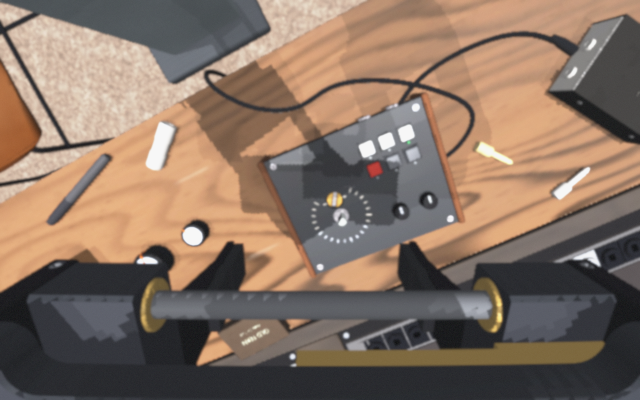

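The wrist view shows the controller with its shaft near (341,216) and its screw near (335,199). I'll drop closer for an accurate look.

```bash
python3 -m pendant '[[[-0.012,0.008,0.045,0,0,0,1],[-0.013,0.009,0.045,0,0,0,1],[0,0,0.01,0,0,0,1],[0,0,0,0,0,0,1],[0,0,0,0,0,0,1]]]'
python3 - <<'E'
from h import *
c=grab("wrist","w2"); o=get_obs(); print(o["position"],o["joint_velocities"])
p=proj(c,[[.545,.187,.069],[.525,.19,.048]]); print(p)
u,v=p.mean(0).astype(int); cv2.imwrite("pics/w2c.png",cv2.resize(c["img"][v-65:v+65,u-85:u+85,::-1],None,fx=4.6,fy=4.6,interpolation=2)); print(u-85,v-65)
E
```

```text
time: 2.08
position: [0.531, 0.1946, 0.1452]
tool_rot: [0.223, 0.975, 0.0, 0.001]
ft_force: [-0.5, 0.7, 1.9]
grip_width: 0.0869
grip_force: 0.0
[0.53114562 0.19458699 0.14538589] [-0.00102146 -0.00241034 -0.00028757  0.00038464 -0.00332791 -0.00019153]
[[319.3051252  238.10932623]
 [311.99993687 205.86250625]]
230 156
```

View pics/w2c.png

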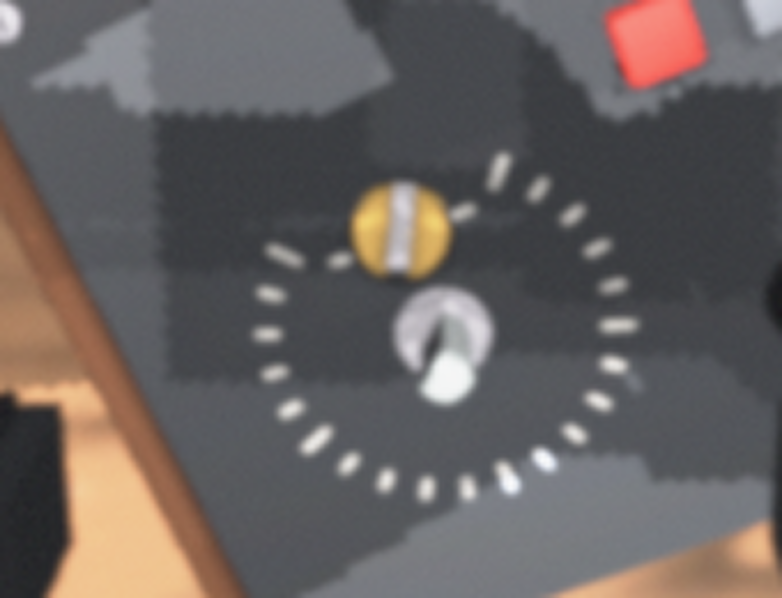

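The crop shows the brass screw at (401,230) with its slot nearly vertical and the two ticks at (340,262) and (463,210). The shaft tip is at (447,378), with the dark flat on its upper left.

```bash
python3 - <<'E'
from h import *
c=load("w2"); f=4.6; off=np.array([230,156]); P=lambda x,y: np.array([x,y])/f+off-0.4
m,b=blobs(c,(18,90,90),(35,255,255),20); print([x for x in b if abs(x[0][0]-317)<30])
ys,xs=np.where(m[195:217,300:335]); pts=np.c_[xs+300,ys+195]; print(len(pts))
hull=cv2.convexHull(pts.astype(np.float32)); (cx,cy),r=cv2.minEnclosingCircle(hull); print("screw px",cx,cy,r)
S=plane(c,(cx,cy),.048)[0]; print("screw",S, "rad",plane(c,pts,.048).ptp(0)/2 if hasattr(pts,'ptp') else np.ptp(plane(c,pts,.048),0)/2)
t=plane(c,[P(340,262),P(463,210)],.048); d=t[0]-t[1]; print("ticks",t,np.linalg.norm(d)); print("ctl y dir deg",np.degrees(np.arctan2(d[1],d[0])),"mid",t.mean(0))
# slot: non-brass pixels within 7 mm of the centre
g=np.array([(x,y) for x in range(295,340) for y in range(190,222)]); W=plane(c,g,.048)
sel=(np.linalg.norm(W[:,:2]-S[:2],axis=1)<.0065)&(m[g[:,1],g[:,0]]==0); Q=(W[sel]-W[sel].mean(0))[:,:2]; _,sv,V=np.linalg.svd(Q); print("slot",np.degrees(np.arctan2(V[0,1],V[0,0])),sv,W[sel].mean(0))
# tip
gray=cv2.cvtColor(c["img"],cv2.COLOR_RGB2GRAY)
x0,y0=318,228; print(gray[y0:y0+20,x0:x0+20])
E
```

```text
[([310.3, 205.3], [306, 196, 9, 20, 125]), ([323.0, 206.5], [319, 197, 9, 20, 122])]
247
screw px 316.6688232421875 205.7792205810547 11.02497673034668
screw [0.52659787 0.19346504 0.048     ] rad [9.15988787e-03 8.88663055e-03 2.77555756e-17]
ticks [[0.52715925 0.18114502 0.048     ]
 [0.5279268  0.20511133 0.048     ]] 0.02397859189197971
ctl y dir deg -91.83434104755352 mid [0.52754302 0.19312818 0.048     ]
slot 148.21803340492954 [0.03528177 0.01357405] [0.52668854 0.19350817 0.048     ]
[[187 188 187 181 166 133  99  97 130 159 168 168 170 181 202 217 216 203
  168 114]
 [189 193 189 176 150 111  81  92 128 157 170 170 167 176 195 212 213 198
  161 108]
 [200 206 198 170 128  89  70  92 132 159 171 170 166 172 191 209 210 189
  149 102]
 [209 215 201 162 111  73  71 106 145 171 177 173 169 174 190 204 200 175
  131  92]
 [205 214 199 154 101  72  91 138 183 201 198 187 178 176 188 202 191 158
  115  84]
 [185 204 191 153 100  83 127 185 222 228 222 211 198 186 193 199 182 142
  103  85]
 [155 185 187 154 106 108 168 225 240 242 238 231 221 203 192 184 159 122
   97  87]
 [122 1
[... 398 characters left out ...]
  96  89
   88  88]
 [ 91  91 108 155 208 234 242 244 244 244 244 242 234 206 153 110  91  87
   88  89]
 [ 88  90 103 137 189 223 236 240 242 241 238 230 207 162 118  96  90  89
   90  89]
 [ 89  90  93 112 142 180 209 223 228 227 218 192 155 119  98  91  90  90
   88  89]
 [ 88  89  89  94 104 124 148 166 178 176 161 135 112  96  90  89  87  88
   89  89]
 [ 89  89  88  90  92  96 104 112 118 118 110 101  93  91  89  87  88  89
   88  90]
 [ 89  88  89  88  90  90  90  91  93  93  91  90  90  90  88  88  89  90
   88  89]
 [ 89  88  89  88  89  89  89  89  89  89  90  87  90  89  88  89  90  89
   88  88]
 [ 88  89  89  89  89  87  88  89  90  88  88  90  90  87  90  88  89  89
   89  88]]
```

```bash
python3 - <<'E'
from h import *
c=load("w2"); gray=cv2.cvtColor(c["img"],cv2.COLOR_RGB2GRAY).astype(np.float32)
S=np.array([.5266,.1935,.048]); a=np.radians(-1.8); T=S+[.02*np.cos(a),.02*np.sin(a),.021]; print("T exp",T,proj(c,T))
big=cv2.resize(gray[220:250,310:345],None,fx=8,fy=8,interpolation=2); m=(big>215).astype(np.uint8)
n,l,s,ce=cv2.connectedComponentsWithStats(m); L=l[int((237-220+.5)*8),int((327-310+.5)*8)]; k=(l==L).astype(np.uint8)
cn=max(cv2.findContours(k,0,1)[0],key=len)[:,0,:]; px=(cn+.5)/8-.5+[310,220]; W=plane(c,px,.069)[:,:2]
h=W[cv2.convexHull(W.astype(np.float32)*1000,returnPoints=False)[:,0]]
print("bbox centre",(W.max(0)+W.min(0))/2,np.ptp(W,0)); 
for d in range(0,360,15):
    u=np.array([np.cos(np.radians(d)),np.sin(np.radians(d))]); print(d,((W@u).max()*1000-T[:2]@u*1000).round(1), (((W@u).max()-(W@u).min())*1000).round(1))
E
```

```text
T exp [0.54659013 0.19287178 0.069     ] [[327.04463022 236.76789719]]
bbox centre [0.54708156 0.19223552] [0.00774438 0.00817673]
0 4.4 7.7
15 4.1 7.2
30 4.0 6.7
45 3.9 6.6
60 3.8 7.3
75 3.5 7.8
90 3.5 8.2
105 3.5 8.4
120 3.4 8.3
135 3.5 8.3
150 3.6 8.3
165 3.5 8.1
180 3.4 7.7
195 3.1 7.2
210 2.8 6.7
225 2.7 6.6
240 3.6 7.3
255 4.2 7.8
270 4.7 8.2
285 4.9 8.4
300 4.9 8.3
315 4.9 8.3
330 4.7 8.3
345 4.6 8.1
```

Tip centre (0.547, 0.192), flat normal about 218° and slot at 148°, needing 60° clockwise, which fits the stated range. Next the knob and the stand.

```bash
python3 -m pendant '[[[-0.02,-0.056,-0.015,0,0,0,1],[-0.02,-0.056,-0.015,0,0,0,1],[-0.02,-0.056,-0.015,0,0,0,1],[-0.02,-0.056,-0.01,0,0,0,1],[0,0,0,0,0,0,1]]]'
python3 - <<'E'
from h import *
c=grab("wrist","w3"); o=get_obs(); print(o["position"],np.abs(o["joint_velocities"]).max())
print(proj(c,[[.51,-.066,.03],[.486,-.173,.117],[.483,-.195,.05]]))
E
python3 -m pendant '[[[-0.03,-0.045,0,0,0,0,1],[-0.03,-0.045,0,0,0,0,1],[0.02,0,0.0,0,0,0,1],[0,0,0,0,0,0,1],[0,0,0,0,0,0,1]]]'
python3 - <<'E'
from h import *
c=grab("wrist","w4"); o=get_obs(); print(o["position"],np.abs(o["joint_velocities"]).max())
print(proj(c,[[.51,-.066,.03],[.486,-.173,.117],[.483,-.195,.05]]))
d=load("w3"); cv2.imwrite("pics/w34.png",np.hstack([d["img"][100:400,120:520,::-1],c["img"][100:400,120:520,::-1]]))
E
```

```text
time: 2.75
position: [0.5062, -0.0464, 0.2011]
tool_rot: [0.227, 0.974, -0.001, 0.003]
ft_force: [0.2, -0.1, -0.1]
grip_width: 0.0869
grip_force: 0.0
[ 0.50555984 -0.04412822  0.20040002] 0.057848401842990206
[[305.32141843 197.0311816 ]
 [171.53442339 257.82080764]
 [181.02621732 233.12100148]]
time: 3.42
position: [0.5025, -0.1395, 0.1989]
tool_rot: [0.222, 0.975, -0.0, 0.001]
ft_force: [0.0, 0.4, 0.4]
grip_width: 0.0872
grip_force: 0.0
[ 0.50262365 -0.13964911  0.19891296] 0.007408219010276482
[[389.03076613 163.35760646]
 [272.12798691 215.94820242]
 [260.87524197 199.02189014]]
```

View pics/w34.png

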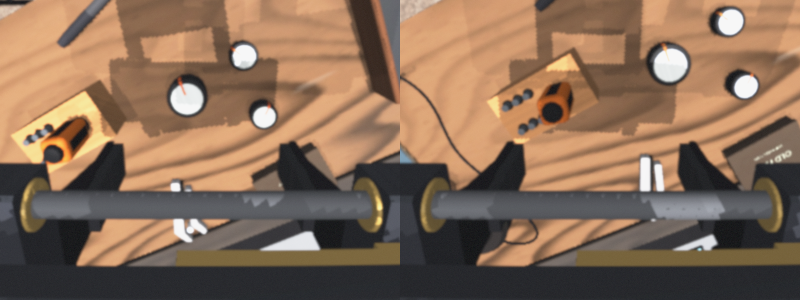

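Left frame: the big knob is at (188,96), pointer up-left. Right frame: the driver cap is at (554,110), the stand around (543,93) and the knob at (668,62). Enlarging the driver and the knob.

```bash
python3 - <<'E'
from h import *
c=load("w4"); im=c["img"][:,:,::-1]
a=cv2.resize(im[140:250,200:310],None,fx=5.2,fy=5.2,interpolation=2)
b=cv2.resize(im[135:190,365:415],None,fx=4,fy=4,interpolation=2)
o=np.zeros((a.shape[0],a.shape[1]+200,3),np.uint8); o[:,:a.shape[1]]=a; o[:220,a.shape[1]:]=b; cv2.imwrite("pics/w4c.png",o)
# knob top white disc + pointer
for n in("w3","w4"):
    d=load(n); p=proj(d,[.51,-.066,.03])[0]; g=cv2.cvtColor(d["img"],cv2.COLOR_RGB2GRAY)
    hsv=cv2.cvtColor(d["img"],cv2.COLOR_RGB2HSV); y,x=np.mgrid[0:400,0:640]; near=(np.hypot(x-p[0],y-p[1])<19)
    w=near&(hsv[...,1]<60)&(g>170); q=plane(d,np.c_[x[w],y[w]],.03); ce=(q.max(0)+q.min(0))/2; print(n,"knob",ce,np.ptp(q,0))
    o_=near&(hsv[...,1]>140)&(hsv[...,0]<18)&(hsv[...,2]>150)&(np.hypot(x-p[0],y-p[1])<17); q=plane(d,np.c_[x[o_],y[o_]],.03); print(len(q),q.mean(0)-ce,np.degrees(np.arctan2(*(q.mean(0)-ce)[[1,0]])))
E
```

```text
w3 knob [ 0.51250326 -0.06596564  0.03      ] [0.0331145  0.03348247 0.        ]
9 [-0.01849675  0.00193357  0.        ] 174.0322190737353
w4 knob [ 0.51175129 -0.06556547  0.03      ] [3.37962469e-02 3.34400149e-02 5.55111512e-17]
3 [-1.83299958e-02  1.57664976e-03  2.77555756e-17] 175.08381894762525
```

View pics/w4c.png

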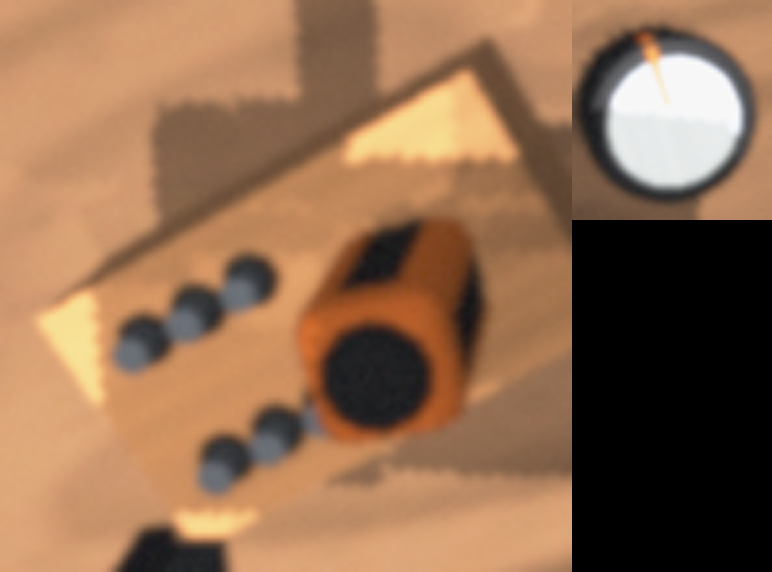

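The driver cap is centred at crop (376,377). Its top-face edges run about (303,325)→(325,430) on the left and (340,440)→(450,432) at the bottom. The stand's top corners are at (40,318), (472,70) and (520,155).

```bash
python3 - <<'E'
from h import *
c=load("w4"); P=lambda L:np.array(L)/5.2+[199.6,139.6]
D=plane(c,P([(376,377)]),.117)[0]; print("cap",D)
t=load("top");s=load("scene")
def ang(L,z):
    w=plane(c,P(L),z); d=w[1]-w[0]; return np.degrees(np.arctan2(d[1],d[0])).round(1),np.linalg.norm(d).round(4)
for L in([(303,325),(325,430)],[(340,440),(450,432)],[(468,415),(455,300)],[(320,308),(440,297)]): print("edge",ang(L,.112))
for L in([(40,318),(472,70)],[(472,70),(520,155)],[(40,318),(180,515)],[(145,342),(250,280)],[(225,460),(278,432)]): print("stand",ang(L,.05))
print("corners",plane(c,P([(40,318),(472,70)]),.05))
# bits tops z=.061
b=plane(c,P([(132,353),(186,323),(240,292),(216,475),(270,446)]),.061);print(b)
# orange mask top face outline in top view
m,bl=blobs(t,(3,120,90),(14,255,255),10); print([x for x in bl if abs(x[0][0]-388)<15 and abs(x[0][1]-218)<15])
# bright face in w4
hs=cv2.cvtColor(c["img"],cv2.COLOR_RGB2HSV); print(hs[205:228,255:292,2][::2,::2])
E
```

```text
cap [ 0.48314234 -0.17164747  0.117     ]
edge (np.float64(-17.8), np.float64(0.0171))
edge (np.float64(68.8), np.float64(0.017))
edge (np.float64(158.6), np.float64(0.0184))
edge (np.float64(69.7), np.float64(0.0181))
stand (np.float64(93.6), np.float64(0.0957))
stand (np.float64(2.5), np.float64(0.0177))
stand (np.float64(4.0), np.float64(0.0468))
stand (np.float64(94.7), np.float64(0.0242))
stand (np.float64(92.9), np.float64(0.0122))
corners [[ 0.46157031 -0.24359953  0.05      ]
 [ 0.45548492 -0.14813289  0.05      ]]
[[ 0.47338734 -0.22666322  0.061     ]
 [ 0.47270762 -0.21475002  0.061     ]
 [ 0.47186905 -0.20289681  0.061     ]
 [ 0.50111001 -0.22490339  0.061     ]
 [ 0.50040956 -0.21281866  0.061     ]]
[([382.1, 218.3], [371, 211, 27, 16, 190])]
[[206 201 204 183 146  68  35  34  31  31  33  48  92 147 166 148 104  42
   86]
 [205 200 208 168  89  31  33  34  34  35  35  32  36 104 159 154 119  64
  107]
 [205 195 191 134  46  35  38  37  35  34  35  35  31  60 136 161 132  82
  124]
 [205 200 186 126  42  33  35  34  36  35  34  32  30  41 125 162 139 108
  143]
 [207 200 180 132  39  34  36  35  33  32  34  33  33  42 127 166 145 130
  167]
 [207 185 142 125  50  33  35  37  33  31  30  32  30  52 135 168 154 153
  199]
 [175 165 113 146  98  37  31  35  31  34  34  33  36  96 162 171 155 157
  171]
 [ 77 103 115 152 142  76  36  33  33  29  32  37  78 151 175 166 152 145
  150]
 [ 54  62 104 138 172 152 110  62  50  44  64 112 153 179 173 159 151 148
  147]
 [ 57  71 133 142 165 180 176 157 150 135 154 170 158 157 152 146 147 147
  146]
 [ 70 116 181 192 193 190 191 189 194 189 177 156 147 147 147 146 145 144
  143]
 [137 178 200 205 207 207 204 199 183 172 161 147 143 143 142 143 142 141
  140]]
```

The driver is at (0.484,-0.172), matching the stand hole, and its flats lie at 69.5° and −20.5°. Moving in to grasp.

```bash
python3 -m pendant '[[[0.003,-0.0373,0,0,0,-5.2,1],[0,0,0.04,0,0,0,1],[0,0,0.04,0,0,0,1],[0,0,0.034,0,0,0,1],[0,0,0,0,0,0,1]]]'; python3 -m pendant '[[[0,0,0,0,0,0,0.5],[0,0,0,0,0,0,0],[0,0,0,0,0,0,0],[0,0,0,0,0,0,0],[0,0,0,0,0,0,0]]]' 40
```

```text
time: 4.1
position: [0.4819, -0.1716, 0.0826]
tool_rot: [0.179, 0.984, 0.001, -0.002]
ft_force: [0.0, -0.5, -0.3]
grip_width: 0.0869
grip_force: 0.0
time: 4.72
position: [0.4829, -0.1731, 0.0849]
tool_rot: [0.179, 0.984, -0.0, 0.0]
ft_force: [-0.6, -0.7, -1.0]
grip_width: 0.0449
grip_force: 0.0
```

```bash
python3 -m pendant '[[[0,0,0,0,0,0,0],[0,0,0,0,0,0,0],[0,0,0,0,0,0,0],[0,0,-0.02,0,0,0,0],[0,0,-0.02,0,0,0,0]]]'; python3 -m pendant '[[[0,0,-0.03,0,0,0,0],[0,0,-0.03,0,0,0,0],[0,0,-0.02,0,0,0,0],[0,0,0,0,0,0,0],[0,0,0,0,0,0,0]]]'
python3 - <<'E'
from h import *
o=get_obs(); print(o["position"],o["tool_rot"]); w=grab("wrist","w5"); s=grab("scene","s5"); t=grab("top","t5")
X=o["position"]+np.array([0,0,-.085]); ps=proj(s,X)[0].astype(int); pt=proj(t,X)[0].astype(int); pw=proj(w,X)[0].astype(int); print(ps,pt,pw)
f=lambda c,p,h,k: cv2.resize(c["img"][max(p[1]-h,0):p[1]+h,max(p[0]-h,0):p[0]+h,::-1],(k,k),interpolation=2)
cv2.imwrite("pics/d5.png",np.hstack([f(s,ps,30,390),f(w,pw,50,390)]))
E
```

```text
time: 5.35
position: [0.4824, -0.1727, 0.1245]
tool_rot: [0.179, 0.984, 0.0, -0.001]
ft_force: [-0.3, -0.5, -0.6]
grip_width: 0.0239
grip_force: 39.9
time: 5.98
position: [0.4821, -0.1725, 0.2036]
tool_rot: [0.179, 0.984, 0.0, -0.001]
ft_force: [-0.1, 0.3, -1.3]
grip_width: 0.0234
grip_force: 39.9
[ 0.48214262 -0.17253647  0.20364692] [ 1.79054398e-01  9.83838698e-01  3.71629403e-04 -8.94433218e-04]
[365 221] [388 217] [320 215]
```

View pics/d5.png

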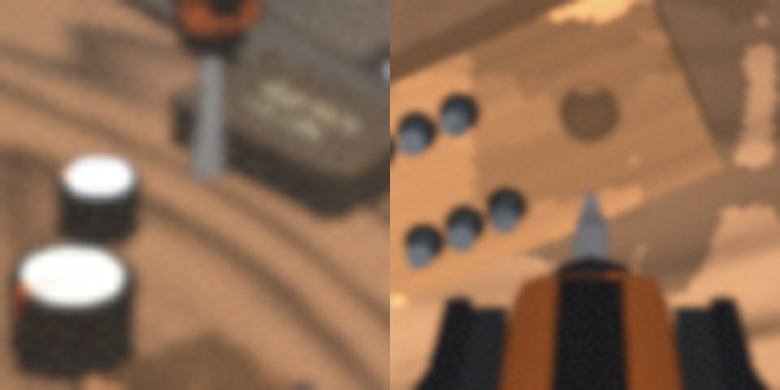

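In the scene crop the blade shows its wide side, tip at (207,180). In the wrist crop it shows its thin side, tip at (590,195), so the blade's width lies along tool x. The hole is at (588,110).

```bash
python3 - <<'E'
from h import *
w=load("w5");s=load("s5"); pos=np.array([.48214,-.17254,.20365]); yaw=np.radians(180-2*np.degrees(np.arctan2(.17905,.98384))); print(np.degrees(yaw))
tx=np.array([np.cos(yaw),np.sin(yaw),0]); ty=np.array([np.sin(yaw),-np.cos(yaw),0])
uw=(321.3-.4,215-.4); us=(366.8-.4,218.7-.4)
X=tri([w,s],[uw,us]); print("tip",X,"rel tool",(X-pos)@tx,(X-pos)@ty,X[2]-pos[2])
X2=plane(w,uw,pos[2]-.0785)[0]; print((X2-pos)@tx,(X2-pos)@ty, proj(s,X2))
X3=plane(s,us,pos[2]-.0785)[0]; print((X3-pos)@tx,(X3-pos)@ty)
print("hole",plane(w,(320.4,192.8),.05))
E
```

```text
159.3711407210704
tip [ 0.48164535 -0.17208618  0.12477224] rel tool 0.0006228212259141059 0.0002504545376734162 -0.07887776210682296
0.002812328171749463 0.0004762784668525329 [[364.35349081 218.54478627]]
-0.0013560977910054958 0.0005052400876775793
hole [[ 0.48324152 -0.17291762  0.05      ]]
```

Tip is about 79 mm below the TCP and within 1 mm of its axis. Going to the screw and aligning with the slot.

```bash
python3 -m pendant '[[[0.01245,0.0512,0,0,0,0,0],[0.01245,0.0512,0,0,0,0,0],[0.01245,0.0512,0,0,0,0,0],[0.01245,0.0512,0,0,0,0,0],[0.01245,0.0512,0,0,0,0,0]]]'; python3 -m pendant '[[[0.01245,0.0512,0,0,0,0,0],[0.01245,0.0512,0,0,0,0,0],[0,0,0.03,0,0,5.6,0],[0,0,0.03,0,0,5.6,0],[0,0,0,0,0,0,0]]]'; python3 -m pendant '[[[0,0,0,0,0,0,0],[0,0,0,0,0,0,0],[0,0,0,0,0,0,0],[0,0,0,0,0,0,0],[0,0,0,0,0,0,0]]]'
python3 - <<'E'
from h import *
o=get_obs(); print(o["position"],o["tool_rot"],o["ft_force"]); w=grab("wrist","w6"); s=grab("scene","s6")
X=o["position"]+np.array([0,0,-.0788]); pw=proj(w,[X,[.5266,.1935,.048]]);ps=proj(s,[X,[.5266,.1935,.048]]); print(pw,ps)
f=lambda c,p,h,k: cv2.resize(c["img"][p[1]-h:p[1]+h,p[0]-h:p[0]+h,::-1],(k,k),interpolation=2)
cv2.imwrite("pics/d6.png",np.hstack([f(s,ps[0].astype(int),30,390),f(w,pw[0].astype(int),39,390)])); print(ps[0].astype(int)-30,pw[0].astype(int)-39)
E
```

```text
time: 6.75
position: [0.5145, 0.0902, 0.2037]
tool_rot: [0.179, 0.984, -0.0, -0.001]
ft_force: [0.3, 0.5, -2.4]
grip_width: 0.0241
grip_force: 39.9
time: 7.38
position: [0.5251, 0.193, 0.1417]
tool_rot: [0.273, 0.962, -0.002, -0.003]
ft_force: [-1.1, 0.6, -1.1]
grip_width: 0.0234
grip_force: 39.9
time: 8.0
position: [0.5276, 0.1931, 0.1449]
tool_rot: [0.274, 0.962, 0.0, 0.0]
ft_force: [0.2, 0.9, -1.3]
grip_width: 0.0238
grip_force: 39.9
[0.52762777 0.19312076 0.14485005] [2.74191475e-01 9.61675093e-01 9.56171210e-05 2.05382446e-04] [ 0.15363531  0.89748452 -1.28593857]
[[320.34854713 217.8458862 ]
 [320.10585443 208.92254259]] [[292.54626398 178.05279607]
 [292.35957622 184.4179323 ]]
[262 148] [281 178]
```

View pics/d6.png

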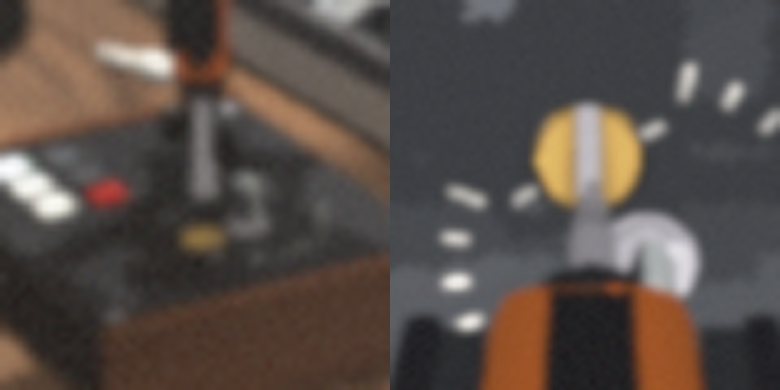

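In the wrist crop the slot is at (588,155), vertical and in line with the blade at (590,182); the scene view agrees. Descending into the slot.

```bash
python3 -m pendant '[[[0.001,0,0.01,0,0,0,0],[0,0,0.007,0,0,0,0],[0,0,0.003,0,0,0,0],[0,0,0.001,0,0,0,0],[0,0,0,0,0,0,0]]]';  python3 -m pendant '[[[0,0,0.001,0,0,0,0],[0,0,0.001,0,0,0,0],[0,0,0.0,0,0,0,0],[0,0,0,0,0,0,0],[0,0,0,0,0,0,0]]]'
```

```text
time: 8.72
position: [0.5268, 0.1937, 0.1235]
tool_rot: [0.274, 0.962, 0.0, 0.0]
ft_force: [0.1, 0.3, -1.0]
grip_width: 0.0239
grip_force: 39.9
time: 9.35
position: [0.5267, 0.1937, 0.1216]
tool_rot: [0.274, 0.962, 0.0, 0.0]
ft_force: [-0.3, 0.3, -1.0]
grip_width: 0.0237
grip_force: 39.9
```

```bash
python3 -m pendant '[[[0,0,0,0,0,10,0],[0,0,0,0,0,10,0],[0,0,0,0,0,10,0],[0,0,0,0,0,10,0],[0,0,0,0,0,10,0]]]' >/dev/null; python3 -m pendant '[[[0,0,0,0,0,5,0],[0,0,0,0,0,3,0],[0,0,0,0,0,0,0],[0,0,0,0,0,0,0],[0,0,0,0,0,0,0]]]'; python3 -c "
from h import *
o=get_obs();print(o['moment'],2*np.degrees(np.arctan2(o['tool_rot'][0],o['tool_rot'][1])))"; python3 -m pendant '[[[0,0,0,0,0,4,0],[0,0,0,0,0,3,0],[0,0,0,0,0,0,0],[0,0,0,0,0,0,0],[0,0,0,0,0,0,0]]]'; python3 -c "
from h import *
o=get_obs();print(o['moment'],2*np.degrees(np.arctan2(o['tool_rot'][0],o['tool_rot'][1])))"
```

```text
time: 10.6
position: [0.5275, 0.1939, 0.1217]
tool_rot: [0.706, 0.708, 0.001, 0.001]
ft_force: [0.8, 2.0, -3.0]
grip_width: 0.0237
grip_force: 39.9
[ 0.16172354 -0.57476599  0.04564912] 89.80976596012498
time: 11.22
position: [0.5276, 0.1938, 0.1217]
tool_rot: [0.748, 0.664, 0.001, 0.001]
ft_force: [4.4, 0.9, -3.4]
grip_width: 0.0237
grip_force: 39.9
[ 0.21278967 -0.96744369  0.04983649] 96.80157053341831
```

```bash
python3 -m pendant '[[[0,0,0,0,0,3,0],[0,0,0,0,0,2,0],[0,0,0,0,0,0,0],[0,0,0,0,0,0,0],[0,0,0,0,0,0,0]]]'; python3 -c "
from h import *
o=get_obs();print(o['moment'],2*np.degrees(np.arctan2(o['tool_rot'][0],o['tool_rot'][1])))"; python3 -m pendant '[[[0,0,0,0,0,3,0],[0,0,0,0,0,2,0],[0,0,0,0,0,0,0],[0,0,0,0,0,0,0],[0,0,0,0,0,0,0]]]'; python3 -c "
from h import *
o=get_obs();print(o['moment'],2*np.degrees(np.arctan2(o['tool_rot'][0],o['tool_rot'][1])))"
```

```text
time: 11.85
position: [0.5276, 0.1937, 0.1218]
tool_rot: [0.776, 0.631, 0.001, 0.001]
ft_force: [5.0, 0.3, -3.8]
grip_width: 0.0236
grip_force: 39.9
[ 0.1846621  -1.18447258  0.08079482] 101.7968640236198
time: 12.48
position: [0.5277, 0.1937, 0.1218]
tool_rot: [0.803, 0.596, 0.001, 0.001]
ft_force: [5.1, 0.7, -4.4]
grip_width: 0.024
grip_force: 39.9
[ 0.10245354 -1.20603522  0.03041384] 106.79095261495955
```

```bash
python3 -m pendant '[[[0,0,0,0,0,3,0],[0,0,0,0,0,3,0],[0,0,0,0,0,0,0],[0,0,0,0,0,0,0],[0,0,0,0,0,0,0]]]'; python3 -c "
from h import *
o=get_obs();print(o['moment'],2*np.degrees(np.arctan2(o['tool_rot'][0],o['tool_rot'][1])))
w=grab('wrist','w7'); p=proj(w,[.5266,.1935,.048])[0].astype(int);print(p)
cv2.imwrite('pics/d7.png',cv2.resize(w['img'][p[1]-40:p[1]+60,p[0]-50:p[0]+50,::-1],None,fx=5,fy=5,interpolation=2))"
```

```text
time: 13.1
position: [0.5279, 0.1936, 0.1218]
tool_rot: [0.833, 0.553, 0.001, 0.001]
ft_force: [5.7, 0.2, -5.0]
grip_width: 0.0237
grip_force: 39.9
[ 0.01014203 -1.26770395  0.07935916] 112.78882670213818
[319 221]
```

View pics/d7.png

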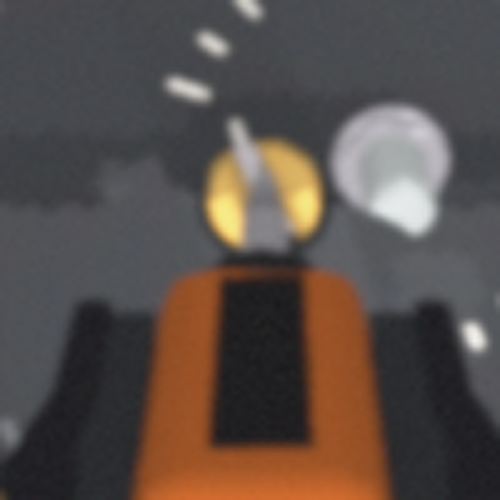

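The slot now lines up with the tick at crop (237,128), so the screw is at its stop. Relaxing and lifting, then verifying.

```bash
python3 -m pendant '[[[0,0,0,0,0,-8,0],[0,0,0,0,0,0,0],[0,0,-0.02,0,0,0,0],[0,0,-0.03,0,0,0,0],[0,0,-0.03,0,0,0,0]]]'; python3 -m pendant '[[[0,0,0,0,0,-10,0],[0,0,0,0,0,-10,0],[0,0,0,0,0,-10,0],[0,0,0,0,0,0,0],[0,0,0,0,0,0,0]]]'; python3 - <<'E'
from h import *
c=grab('wrist','w8'); o=get_obs(); print(o["position"],o["tool_rot"],o["ft_force"],o["moment"]); m,b=blobs(c,(18,90,90),(35,255,255),20)
S=np.array([.5266,.1935,.048]); print(proj(c,S)); p=proj(c,S)[0]
g=np.array([(x,y) for x in range(int(p[0])-30,int(p[0])+30) for y in range(int(p[1])-30,int(p[1])+30)]); W=plane(c,g,.048)
br=(m[g[:,1],g[:,0]]>0)&(np.linalg.norm(W-S,axis=1)<.013); ce=(W[br].max(0)+W[br].min(0))/2; print("screw",ce,np.ptp(W[br],0))
sel=(np.linalg.norm(W[:,:2]-ce[:2],axis=1)<.0068)&(m[g[:,1],g[:,0]]==0); Q=(W[sel]-W[sel].mean(0))[:,:2]; _,sv,V=np.linalg.svd(Q); print("slot",np.degrees(np.arctan2(V[0,1],V[0,0])),sv)
# tip seen
X=o["position"]+np.array([0,0,-.0788]); print(proj(c,X))
E
```

```text
time: 13.78
position: [0.5227, 0.1931, 0.2012]
tool_rot: [0.793, 0.609, -0.004, -0.002]
ft_force: [-0.0, 0.0, -1.2]
grip_width: 0.024
grip_force: 39.9
time: 14.4
position: [0.5251, 0.1935, 0.2011]
tool_rot: [0.609, 0.793, -0.001, -0.001]
ft_force: [0.3, -1.2, -1.4]
grip_width: 0.0238
grip_force: 39.9
[0.52555154 0.19352763 0.20124057] [ 0.60860957  0.79346872 -0.0009742  -0.00091763] [-0.71547675 -0.58493222 -0.53568608] [-0.0769661   0.05829767 -0.04313841]
[[322.85575712 192.3310596 ]]
screw [0.52749123 0.1934737  0.048     ] [0.01850389 0.01616611 0.        ]
slot 91.48138815566125 [0.03312882 0.01394082]
[[321.70155063 218.38476309]]
```

```bash
python3 - <<'E'
from h import *
for n in("w8","w2"):
    c=load(n); S=np.array([.5272,.1934,.048]); hsv=cv2.cvtColor(c["img"],cv2.COLOR_RGB2HSV); p=proj(c,S)[0]
    g=np.array([(x,y) for x in range(int(p[0])-35,int(p[0])+35) for y in range(int(p[1])-35,int(p[1])+35)]); W=plane(c,g,.048); h=hsv[g[:,1],g[:,0]]
    d=W-S; wh=(h[:,1]<70)&(h[:,2]>130)
    T=[]
    for s in(1,-1):
        k=wh&(d[:,1]*s>.0100)&(d[:,1]*s<.0145)&(abs(d[:,0])<.005); w=h[k,2].astype(float)-100; T.append((W[k]*w[:,None]).sum(0)/w.sum()); print(n,k.sum(),T[-1])
    v=T[0]-T[1]; print("ticks deg",np.degrees(np.arctan2(v[1],v[0])),np.linalg.norm(v)); M=(T[0]+T[1])/2; print("mid",M)
    # brass halves centroids -> slot normal
    br=(h[:,0]>=18)&(h[:,0]<=35)&(h[:,1]>90)&(h[:,2]>90)&(np.linalg.norm(d,axis=1)<.012); B=np.float32(W[br][:,:2]*1000)
    _,lab,ce=cv2.kmeans(B,2,None,(3,50,1e-4),5,cv2.KMEANS_PP_CENTERS); q=ce[1]-ce[0]; print("slot deg",(np.degrees(np.arctan2(q[1],q[0]))+90)%180,"counts",np.bincount(lab.ravel()),ce)
E
```

```text
w8 16 [0.52821267 0.2050576  0.048     ]
w8 20 [0.52708245 0.18127804 0.048     ]
ticks deg 87.27882207046551 0.02380639651413068
mid [0.52764756 0.19316782 0.048     ]
slot deg 90.04466 counts [90 82] [[533.0544  193.58449]
 [521.8361  193.57574]]
w2 10 [0.52831346 0.2048938  0.048     ]
w2 10 [0.52676958 0.1813275  0.048     ]
ticks deg 86.25177868727114 0.023616819508977427
mid [0.52754152 0.19311065 0.048     ]
slot deg 148.33627 counts [122 125] [[529.4658  197.81609]
 [523.994   188.94392]]
```

The slot reads about 90° against ticks at about 87°, so it may be a hair short. I'll go in again with a firmer grip and make sure.

```bash
python3 -m pendant '[[[0,0.0018,0,0,0,9,0],[0,0,0.02,0,0,9,0],[0,0,0.02,0,0,4,0],[0,0,0.02,0,0,0,0],[0,0,0,0,0,0,0]]]' 60; python3 -m pendant '[[[0,0,0.01,0,0,0,0],[0,0,0.005,0,0,0,0],[0,0,0.003,0,0,0,0],[0,0,0.0015,0,0,0,0],[0,0,0,0,0,0,0]]]'; python3 -c "
from h import *
o=get_obs();print(o['moment'],o['position'],2*np.degrees(np.arctan2(o['tool_rot'][0],o['tool_rot'][1])))"
```

```text
time: 15.08
position: [0.5267, 0.1939, 0.1401]
tool_rot: [0.748, 0.663, -0.002, -0.001]
ft_force: [0.1, -0.0, -0.6]
grip_width: 0.0236
grip_force: 59.9
time: 15.7
position: [0.5284, 0.1942, 0.1221]
tool_rot: [0.748, 0.664, -0.0, 0.0]
ft_force: [-0.8, -0.1, -1.7]
grip_width: 0.0234
grip_force: 59.9
[-0.07641406  0.10587314  0.04864273] [0.52841094 0.19416007 0.12212065] 96.82812394439861
```

```bash
for i in 1; do python3 -m pendant '[[[0,0,0,0,0,3,0],[0,0,0,0,0,3,0],[0,0,0,0,0,2,0],[0,0,0,0,0,0,0],[0,0,0,0,0,0,0]]]'; python3 -c "
from h import *
o=get_obs();print(o['moment'],o['joint_torque'])"; python3 -m pendant '[[[0,0,0,0,0,3,0],[0,0,0,0,0,3,0],[0,0,0,0,0,2,0],[0,0,0,0,0,0,0],[0,0,0,0,0,0,0]]]'; python3 -c "
from h import *
o=get_obs();print(o['moment'],o['joint_torque'])";done
```

```text
time: 16.32
position: [0.5283, 0.1942, 0.1221]
tool_rot: [0.792, 0.61, -0.0, -0.0]
ft_force: [-1.0, 1.2, -0.4]
grip_width: 0.0233
grip_force: 59.9
[-0.01018036  0.32592896  0.02477389] [-2.93750167e-01 -4.21561861e+01 -1.28105745e+01 -4.70188376e-02
 -2.20281989e-01  4.07891610e-03]
time: 16.95
position: [0.5285, 0.1942, 0.1221]
tool_rot: [0.833, 0.553, 0.0, 0.0]
ft_force: [-0.9, 1.1, -0.2]
grip_width: 0.0232
grip_force: 59.9
[-0.05900659  0.18002047 -0.0146512 ] [-3.06556402e-01 -4.18635929e+01 -1.26288155e+01 -1.57419144e-02
 -1.89178772e-01  4.11257730e-02]
```

```bash
python3 -m pendant '[[[0,0,0,0,0,3,0],[0,0,0,0,0,3,0],[0,0,0,0,0,0,0],[0,0,0,0,0,0,0],[0,0,0,0,0,0,0]]]'; python3 -c "
from h import *
o=get_obs();print(o['moment'],o['joint_torque'][5])"; python3 -m pendant '[[[0,0,0,0,0,3,0],[0,0,0,0,0,3,0],[0,0,0,0,0,0,0],[0,0,0,0,0,0,0],[0,0,0,0,0,0,0]]]'; python3 - <<'E'
from h import *
o=get_obs();print(o['moment'],o['joint_torque'][5]); c=grab("wrist","w9"); hsv=cv2.cvtColor(c["img"],cv2.COLOR_RGB2HSV); S=np.array([.5275,.1934,.048]); p=proj(c,S)[0].astype(int); print(p)
# where is the shank: print rows of value just above handle
for y in range(p[1]-14,p[1]+14,2): print(y,[f"{'B' if 18<=h[0]<=35 and h[1]>90 and h[2]>90 else ('o' if h[1]>110 else ('W' if h[2]>130 else '.'))}" for h in hsv[y,p[0]-24:p[0]+24]].__str__().replace("', '",""))
E
```

```text
time: 17.58
position: [0.5286, 0.1942, 0.1221]
tool_rot: [0.861, 0.509, 0.0, 0.0]
ft_force: [0.2, 0.8, 0.4]
grip_width: 0.0235
grip_force: 59.9
[-0.01790666  0.08481599  0.04376323] 0.05237826146185398
time: 18.2
position: [0.5287, 0.194, 0.1221]
tool_rot: [0.886, 0.463, 0.0, 0.0]
ft_force: [1.0, -0.2, 0.9]
grip_width: 0.0236
grip_force: 59.9
[-0.29119217 -0.05461454  0.1537616 ] 0.0931075494736433
[320 221]
207 ['................WW...................WWWWWWWWWWW']
209 ['................WWW..................WWWWWWWWWWW']
211 ['.................WWWWWWWBBBBBBBBB....WWWWWWWWWWW']
213 ['.................WWWWWWWWBBBBBBBBBB...WWWWWWWWWW']
215 ['...............BBBBWWWWWWWWBBBBBBBBB...WWWWWWWWW']
217 ['...............BBBBBBWWWWWWWBBBBBBBBB....WWWWWWW']
219 ['..............BBBBBBBBWW...WWBBBBBBBB.......WWWW']
221 ['.............BBBBBBBBBW......WBBBBBBBB..........']
223 ['..............BBBBBBBBWWWW.WWWWBBBBBB...........']
225 ['..............BBBBBBBWWWWWWWWWWWWBBBB...........']
227 ['...............BBBBBBBWWWWWWWWWWWBBB............']
229 ['.................BBBBWW.........................']
231 ['................................................']
233 ['................................................']
```

Torque now climbs to 0.15 N m, above the screw's friction, so the stop is reached. A little more, then relax, lift and verify.

```bash
python3 -m pendant '[[[0,0,0,0,0,3,0],[0,0,0,0,0,3,0],[0,0,0,0,0,0,0],[0,0,0,0,0,0,0],[0,0,0,0,0,0,0]]]'; python3 -c "
from h import *
o=get_obs();print(o['moment'],o['joint_torque'][5])"; python3 -m pendant '[[[0,0,0,0,0,-6,0],[0,0,0,0,0,-4,0],[0,0,-0.02,0,0,0,0],[0,0,-0.03,0,0,0,0],[0,0,-0.03,0,0,0,0]]]'; python3 -m pendant '[[[0,0,0,0,0,-10,0],[0,0,0,0,0,-10,0],[0,0,0,0,0,-10,0],[0,0,0,0,0,-10,0],[0,0,0,0,0,0,0]]]'; python3 -m pendant '[[[0,0,0,0,0,-10,0],[0,0,0,0,0,-10,0],[0,0,0,0,0,-10,0],[0,0,0,0,0,0,0],[0,0,0,0,0,0,0]]]'; python3 - <<'E'
from h import *
c=grab("wrist","w10"); s=grab("scene","s10"); o=get_obs(); print(o["position"],o["tool_rot"])
for n in("w10",):
    S=np.array([.5275,.1932,.048]); hsv=cv2.cvtColor(c["img"],cv2.COLOR_RGB2HSV); p=proj(c,S)[0]
    g=np.array([(x,y) for x in range(int(p[0])-35,int(p[0])+35) for y in range(int(p[1])-35,int(p[1])+35)]); W=plane(c,g,.048); h=hsv[g[:,1],g[:,0]]
    d=W-S; wh=(h[:,1]<70)&(h[:,2]>130); T=[]
    for q in(1,-1):
        k=wh&(d[:,1]*q>.0100)&(d[:,1]*q<.0145)&(abs(d[:,0])<.005); T.append(W[k].mean(0)); print(k.sum(),T[-1])
    v=T[0]-T[1]; print("ticks deg",np.degrees(np.arctan2(v[1],v[0])))
    br=(h[:,0]>=18)&(h[:,0]<=35)&(h[:,1]>90)&(h[:,2]>90)&(np.linalg.norm(d,axis=1)<.012); B=np.float32(W[br][:,:2]*1000)
    _,lab,ce=cv2.kmeans(B,2,None,(3,50,1e-4),5,cv2.KMEANS_PP_CENTERS); q=ce[1]-ce[0]; print("slot deg",(np.degrees(np.arctan2(q[1],q[0]))+90)%180,np.bincount(lab.ravel()),ce.mean(0))
X=o["position"]+np.array([0,0,-.0788]); p=proj(c,X)[0].astype(int); print(p)
for y in range(p[1]-8,p[1]+22,2): print(y,"".join('B' if 18<=q[0]<=35 and q[1]>90 and q[2]>90 else ('o' if q[1]>110 else ('W' if q[2]>105 else '.')) for q in hsv[y,p[0]-24:p[0]+24]))
E
```

```text
time: 18.88
position: [0.5288, 0.1941, 0.1222]
tool_rot: [0.909, 0.416, 0.0, 0.0]
ft_force: [1.1, -0.1, 0.0]
grip_width: 0.0236
grip_force: 59.9
[-0.28078459 -0.15567551  0.14798234] 0.12456576805561781
time: 19.5
position: [0.5272, 0.1943, 0.2021]
tool_rot: [0.87, 0.494, -0.001, -0.001]
ft_force: [0.5, -0.3, -0.6]
grip_width: 0.0234
grip_force: 59.9
time: 20.12
position: [0.5275, 0.1943, 0.2015]
tool_rot: [0.649, 0.761, -0.001, -0.001]
ft_force: [-0.4, 0.1, -0.5]
grip_width: 0.0237
grip_force: 59.9
time: 20.75
position: [0.5282, 0.1942, 0.2019]
tool_rot: [0.431, 0.902, -0.0, -0.0]
ft_force: [0.2, 0.9, -0.9]
grip_width: 0.0236
grip_force: 59.9
[0.52833558 0.19417007 0.20198478] [ 4.30238599e-01  9.02715198e-01 -2.52646609e-05 -1.35239945e-04]
7 [0.52824611 0.20469173 0.048     ]
12 [0.52691096 0.18106605 0.048     ]
ticks deg 86.7655231601507
slot deg 84.54061 [ 86 103] [527.0309  193.65103]
[320 218]
210 .....WWWWWW...................WWWWWWWWWWWWWWWWWW
212 ....WWWWWWWW...................WWWWWWWWWWWWWWW..
214 ....W.WWW...............WWWW......WWWWWWWWWWW...
216 ........WWWWWW.........WWWWW.......WWWWWWWWW....
218 ......WWWWWWWW........WWWWWWW...................
220 .......WWWWW..........WWWWWWW...................
222 .............WWWWW...WWWWWWWWW..................
224 ...........WWWWWWW...WWWWWWWWW..................
226 ...........WWWWW....WWWWWWWWWWW.................
228 .................WWWWWWWWWWWWWW.................
230 .................WWWWWW....WWW.................W
232 .......................................WWWWW..WW
234 .....................................W.WWWWW...W
236 ........WWoooooooooo..........ooooooooooWWWW....
238 .......Woooooooooo...............ooooooooooo....
```

The slot is now at 84.5° against ticks at 86.8°, tight within measuring error. Returning to the stand.

```bash
python3 -m pendant '[[[-0.0367,-0.0379,0,0,0,0,0],[-0.0367,-0.0379,0,0,0,0,0],[-0.0367,-0.0379,0,0,0,0,0],[-0.0367,-0.0379,0,0,0,0,0],[-0.0367,-0.0379,0,0,0,0,0]]]'; python3 -m pendant '[[[-0.0367,-0.0379,0,0,0,0,0],[-0.0367,-0.0379,0,0,0,0,0],[0,0,0,0,0,-10,0],[0,0,0,0,0,-10,0],[0,0,0.02,0,0,-10.4,0]]]';  python3 -m pendant '[[[0,0,0.03,0,0,0,0],[0,0,0,0,0,0,0],[0,0,0,0,0,0,0],[0,0,0,0,0,0,0],[0,0,0,0,0,0,0]]]'; python3 - <<'E'
from h import *
o=get_obs(); print(o["position"],o["tool_rot"]); w=grab("wrist","w11"); s=grab("scene","s11")
X=o["position"]+np.array([0,0,-.0788]); p=proj(w,X)[0].astype(int); ps=proj(s,X)[0].astype(int); print(p,ps,"hole px",proj(w,[.4835,-.1725,.05]),proj(s,[.4835,-.1725,.05]))
print("wrist V"); v=cv2.cvtColor(w["img"],cv2.COLOR_RGB2HSV)
for y in range(p[1]-24,p[1]+14,2): print(y,p[0]-26," ".join(f"{a//10:2d}" for a in v[y,p[0]-26:p[0]+26:2,2])," | "," ".join(f"{a//10:2d}" for a in v[y,p[0]-10:p[0]+10:2,1]))
print("scene V,S"); v=cv2.cvtColor(s["img"],cv2.COLOR_RGB2HSV)
for y in range(ps[1]-12,ps[1]+12): print(y,ps[0]-12," ".join(f"{a//10:2d}" for a in v[y,ps[0]-12:ps[0]+12,2])," | "," ".join(f"{a//10:2d}" for a in v[y,ps[0]-12:ps[0]+12,1]))
E
```

```text
time: 21.48
position: [0.4973, -0.0694, 0.2023]
tool_rot: [0.43, 0.903, 0.0, 0.0]
ft_force: [0.8, -0.1, -0.5]
grip_width: 0.0237
grip_force: 59.9
time: 22.1
position: [0.4862, -0.1737, 0.1831]
tool_rot: [0.176, 0.984, -0.001, 0.002]
ft_force: [0.9, 0.6, -1.9]
grip_width: 0.0236
grip_force: 59.9
time: 22.72
position: [0.4856, -0.1729, 0.153]
tool_rot: [0.177, 0.984, -0.0, 0.001]
ft_force: [0.2, -0.5, -1.3]
grip_width: 0.0238
grip_force: 59.9
[ 0.48555787 -0.17285669  0.15295361] [ 1.77386395e-01  9.84140814e-01 -3.58728923e-04  8.92414797e-04]
[320 217] [366 240] hole px [[319.9512542  205.15509635]] [[365.09547369 251.07259367]]
wrist V
193 294 15 15 15 15 15 15 15 15 15 15 16 16 16 16 16 16 16 16 16 16 16 16 16 15 15 15  |  13 13 13 13 13 13 13 13 13 13
195 294 15 15 15 16 16 16 15 16 16 16 16 17 16 16 16 16 16 16 16 16 16 16 15 15 15 15  |  13 13 13 13 13 13 13 13 13 13
197 294 15 15 15 16 16 16 16 16 17 16 16 15 14 14 14 15 16 16 16 16 16 15 15 15 15 15  |  13 13 13 13 13 13 13 12 13 13
199 294 15 15 16 16 16 16 16 16 16 15 13 11 11 11 11 12 14 16 16 16 16 15 15 15 15 15  |  13 13
[... 4878 characters left out ...]
  |  11 12 12 12 11 11 11 11 11 11 11 11 11 11 12 12 12 11 12 11 11 12 12 11
248 354 10 11 11 11 11 11 11 10 11 11 11 11 11 11 11 12 12 12 12 12 12 12 13 14  |  11 11 11 12 12 12 11 12 11 11 12 11 12 12 11 12 11 12 11 11 12 11 12 12
249 354 12 11 11 11 11 11 11 11 11 11 12 12 12 12 11 12 12 12 12 12 12 12 12 13  |  12 11 12 12 12 11 11 11 11 11 12 12 12 12 12 11 12 12 11 12 12 11 11 12
250 354 13 11 11 11 11 11 11 11 11 12 12 13 12 12 11 11 11 12 12 12 12 12 12 12  |  12 12 11 11 11 11 12 11 12 12 12 12 12 11 11 11 11 11 12 12 11 11 11 12
251 354 14 11 10 10 11 11 11 11 11 12 13 13 13 12 11 11 12 12 12 12 12 12 12 12  |  12 12 12 12 11 12 11 11 11 11 12 12 12 12 12 11 11 12 12 12 11 11 12 11
```

```bash
python3 - <<'E'
from h import *
w=load("w11");s=load("s11"); pos=np.array([.48556,-.17286,.15295]); yaw=np.radians(180-2*np.degrees(np.arctan2(.17739,.98414)))
tx=np.array([np.cos(yaw),np.sin(yaw),0]); ty=np.array([np.sin(yaw),-np.cos(yaw),0]); z=pos[2]-.0788
H=plane(w,(320.3,206),.05)[0]; e=plane(w,(320.9,213),z)[0]; tc=e-.005*tx; ts=plane(s,(367,239.8),z)[0]
print("hole",H); 
for n,t in(("wrist",tc),("scene",ts)): print(n,t,"off tool",(t-pos)@tx,(t-pos)@ty,"to hole (tool)",(H-t)@tx,(H-t)@ty)
E
```

```text
hole [ 0.48429864 -0.17248704  0.05      ]
wrist [ 0.48691231 -0.17292334  0.07415   ] off tool -0.0012893197434560198 0.0004128083956221838 to hole (tool) 0.002601521337084716 -0.0005037303576472644
scene [ 0.48835188 -0.17113521  0.07415   ] off tool -0.002013959339238756 0.0025910403619567235 to hole (tool) 0.003326160932867452 -0.002681962323981804
```

```bash
python3 -m pendant '[[[0.0026,-0.001,0.005,0,0,0,0],[0,0,0.01,0,0,0,0],[0,0,0.01,0,0,0,0],[0,0,0.01,0,0,0,0],[0,0,0.0,0,0,0,0]]]'; python3 -m pendant '[[[0,0,0.01,0,0,0,0],[0,0,0.01,0,0,0,0],[0,0,0.008,0,0,0,0],[0,0,0.002,0,0,0,0],[0,0,0.0,0,0,0,0]]]'
```

```text
time: 23.45
position: [0.4816, -0.1723, 0.1159]
tool_rot: [0.177, 0.984, 0.0, -0.001]
ft_force: [0.2, 0.4, -0.5]
grip_width: 0.0238
grip_force: 59.9
time: 24.08
position: [0.4822, -0.1726, 0.0869]
tool_rot: [0.177, 0.984, 0.0, -0.0]
ft_force: [0.7, -0.4, -1.2]
grip_width: 0.0237
grip_force: 59.9
```

Inserted without contact. Lower the last 2 mm, release and rise.

```bash
python3 -m pendant '[[[0,0,0.002,0,0,0,0],[0,0,0.0,0,0,0,0],[0,0,0,0,0,0,0.6],[0,0,0,0,0,0,1],[0,0,0,0,0,0,1]]]' 20; python3 -m pendant '[[[0,0,0,0,0,0,1],[0,0,0,0,0,0,1],[0,0,-0.03,0,0,0,1],[0,0,-0.05,0,0,0,1],[0,0,-0.04,0,0,0,1]]]'; python3 - <<'E'
from h import *
s=grab("scene","s12"); w=grab("wrist","w12"); o=get_obs(); print(o["position"],o["tool_rot"])
m,b=blobs(s,(3,120,90),(14,255,255),60); print([x for x in b if 340<x[0][0]<400 and 200<x[0][1]<270], proj(s,[[.4839,-.172,.112],[.4839,-.172,.058]]))
s0=load("scene"); m0,b=blobs(s0,(3,120,90),(14,255,255),60); print([x for x in b if 340<x[0][0]<400 and 200<x[0][1]<270])
E
```

```text
time: 24.7
position: [0.4824, -0.1727, 0.0852]
tool_rot: [0.177, 0.984, -0.0, 0.0]
ft_force: [-0.4, -0.4, 0.1]
grip_width: 0.0464
grip_force: 0.0
time: 25.32
position: [0.4823, -0.1727, 0.2066]
tool_rot: [0.177, 0.984, -0.0, 0.0]
ft_force: [0.5, 0.4, -0.3]
grip_width: 0.086
grip_force: 0.0
[ 0.48482748 -0.17410485  0.20930906] [ 0.177216    0.98415934 -0.00186938  0.0046249 ]
[([367.4, 237.8], [359, 222, 21, 34, 339])] [[366.13337177 224.04788667]
 [365.23305022 247.52632164]]
[([372.5, 263.0], [347, 222, 55, 71, 1832])]
```

The driver is back, its top row the same as at the start. Next the knob: move over it with the fingers along world x (yaw 90°) and re-measure.

```bash
python3 -m pendant '[[[0.005,0.0555,0,0,0,0,1],[0.005,0.0555,0,0,0,0,1],[0,0,0,0,0,10,1],[0,0,0.02,0,0,10,1],[0,0,0.02,0,0,10,1]]]'; python3 -m pendant '[[[0,0,0.02,0,0,10,1],[0,0,0.02,0,0,10,1],[0,0,0.02,0,0,10,1],[0,0,0,0,0,9.5,1],[0,0,0,0,0,0,1]]]';  python3 -m pendant '[[[0,0,0,0,0,0,1],[0,0,0,0,0,0,1],[0,0,0,0,0,0,1],[0,0,0,0,0,0,1],[0,0,0,0,0,0,1]]]'; cat > knob.py <<'E'
from h import *
import sys
def knob(d,guess,z,thr=170):
    p=proj(d,[guess[0],guess[1],z])[0]; hsv=cv2.cvtColor(d["img"],cv2.COLOR_RGB2HSV)
    g=np.array([(x,y) for x in range(max(0,int(p[0])-60),min(640,int(p[0])+60)) for y in range(max(0,int(p[1])-60),min(400,int(p[1])+60))]); W=plane(d,g,z); h=hsv[g[:,1],g[:,0]]
    r=np.linalg.norm(W[:,:2]-guess,axis=1); w=(r<.022)&(h[:,1]<60)&(h[:,2]>thr); q=W[w]; ce=((q.max(0)+q.min(0))/2)[:2]; print("disc",ce,np.ptp(q,0)[:2],w.sum())
    r=np.linalg.norm(W[:,:2]-ce,axis=1); o=(r<.0215)&(r>.006)&(h[:,1]>110)&(h[:,0]<20)&(h[:,2]>120); q=W[o][:,:2]-ce; print("pointer",o.sum(),np.degrees(np.arctan2(q[:,1].mean(),q[:,0].mean())),np.linalg.norm(q,axis=1).max() if o.sum() else 0)
    return ce
E
python3 - <<'E'
from knob import *
o=get_obs(); print(o["position"],o["tool_rot"]); w=grab("wrist","w13"); print(proj(w,[.512,-.0657,.03])); knob(w,np.array([.512,-.0657]),.03)
t=grab("top","t13")
E
```

```text
time: 26.05
position: [0.5111, -0.0645, 0.1638]
tool_rot: [0.428, 0.904, -0.0, -0.001]
ft_force: [-0.5, 0.4, 0.7]
grip_width: 0.0869
grip_force: 0.0
time: 26.68
position: [0.5108, -0.0649, 0.1039]
tool_rot: [0.706, 0.708, -0.001, -0.001]
ft_force: [-0.2, 1.4, -0.2]
grip_width: 0.0868
grip_force: 0.0
time: 27.3
position: [0.5117, -0.0651, 0.1052]
tool_rot: [0.707, 0.708, 0.0, 0.0]
ft_force: [0.6, 0.4, -0.5]
grip_width: 0.087
grip_force: 0.0
[ 0.51165874 -0.0651173   0.10516458] [7.06596309e-01 7.07616875e-01 5.01578577e-05 1.09951976e-04]
[[321.40302812 220.65425193]]
disc [ 0.51246567 -0.06592691] [0.03335394 0.03313631] 1437
pointer 36 175.348100733475 0.02149484374824764
```

```bash
python3 -m pendant '[[[-0.0007,0.0007,0.03,0,0,0,1],[0,0,0.03,0,0,0,1],[0,0,0.02,0,0,0,1],[0,0,0.009,0,0,0,0.7],[0,0,0,0,0,0,0.4]]]' 20; python3 -m pendant '[[[0,0,0,0,0,0,0.2],[0,0,0,0,0,0,0],[0,0,0,0,0,0,0],[0,0,0,0,0,0,0],[0,0,0,0,0,0,0]]]' 50
```

```text
time: 28.02
position: [0.5122, -0.0658, 0.0157]
tool_rot: [0.707, 0.708, -0.0, -0.0]
ft_force: [0.5, -0.4, -0.1]
grip_width: 0.0744
grip_force: 0.0
time: 28.65
position: [0.5127, -0.0659, 0.0166]
tool_rot: [0.707, 0.708, 0.0, 0.0]
ft_force: [0.4, 0.6, 5.1]
grip_width: 0.0421
grip_force: 50.0
```

```bash
python3 -m pendant '[[[0,0,-0.02,0,0,0,0],[0,0,-0.04,0,0,0,0],[0,0,-0.06,0,0,0,0],[0.008,0.001,0,0,0,0,0],[0.05,0.0067,0,0,0,0,0]]]'; python3 -m pendant '[[[0.05,0.0067,0,0,0,0,0],[0.05,0.0067,0,0,0,0,0],[0.05,0.0067,0,0,0,0,0],[0.05,0.0069,0,0,0,0,0],[0,0,0,0,0,-10.7,0]]]';  python3 -m pendant '[[[0,0,0,0,0,-10.7,0],[0,0,0,0,0,-10.7,0],[0,0,0,0,0,-10.6,0],[0,0,0,0,0,0,0],[0,0,0,0,0,0,0]]]'
python3 - <<'E'
from knob import *
o=get_obs(); P=o["position"]; print(P,o["tool_rot"],o["ft_force"]); w=grab("wrist","w14"); s=grab("scene","s14"); print(proj(w,[.5474,.1921,.069]),proj(w,[P[0],P[1],P[2]+.0134]))
knob(w,P[:2],P[2]+.0134)
p=proj(w,[.5474,.1921,.069])[0].astype(int); v=cv2.cvtColor(w["img"],cv2.COLOR_RGB2HSV)
for y in range(p[1]-28,p[1]+16,2): print(y,p[0]-30," ".join(f"{a//10:2d}" for a in v[y,p[0]-30:p[0]+30:2,2]))
E
```

```text
time: 29.28
position: [0.5206, -0.0092, 0.1362]
tool_rot: [0.708, 0.706, 0.0, 0.001]
ft_force: [1.2, 0.2, -0.8]
grip_width: 0.042
grip_force: 50.0
time: 29.9
position: [0.5457, 0.196, 0.1344]
tool_rot: [0.634, 0.773, -0.0, -0.001]
ft_force: [0.1, -0.6, -0.7]
grip_width: 0.0416
grip_force: 50.0
time: 30.52
position: [0.5461, 0.1923, 0.1351]
tool_rot: [0.402, 0.916, -0.0, -0.001]
ft_force: [-0.8, 0.2, -1.2]
grip_width: 0.0419
grip_force: 50.0
[0.54606301 0.19225302 0.13514653] [ 4.01753127e-01  9.15747603e-01 -4.44007551e-04 -7.45077169e-04] [-0.76362705  0.23315233 -1.16236332]
[[321.8047281  225.48927918]] [[320.20512577 283.52121424]]
disc [0.54500589 0.19429608] [0.03023457 0.02977807] 2003
pointer 120 -134.2028550808047 0.020864044872811186
197 291  6 12 21 21 19 17 19 19 19 19 21 22 16  6  6  7  7  7  7  6  7  7  7  6  7  7  6  7  7  8
199 291  6 12 20 18 17 19 19 20 20 21 22 22 14  6  7  7  6  6  7  7  7  7  7  7  7  6  7  7  7  8
201 291  6  9 15 17 19 20 20 20 21 22 22 21 12  6  6  7  6  6  6  6  7  6  6  7  7  6  6  7  7  7
203 291  6  6  9 15 19 19 20 21 22 22 22 18  8  6  6
[... 1109 characters left out ...]
 7  7  8  8  9
227 291  9  9  7  6  6  6  4  4  4  4  4  4  4  4  4  4  4  4  4  4  4  4  4  4  5  6  8  9  9  9
229 291  9  9  7  7  6  4  4  3  4  4  4  4  4  4  4  4  4  4  4  4  4  4  4  4  4  4  6  8  8  9
231 291  9  9  8  6  4  4  4  4  4  4  4  4  4  4  4  3  3  4  4  4  4  4  4  4  4  4  4  6  8  8
233 291  9  9  6  4  4  4  4  4  4  4  4  3  3  4  3  4  4  4  4  4  4  4  4  4  4  4  4  4  5  8
235 291  9  7  4  4  4  4  3  4  3  3  4  3  3  3  4  3  4  4  3  3  4  3  3  3  4  4  4  4  4  5
237 291  8  4  4  4  4  3  4  4  3  3  4  3  3  4  4  3  3  4  4  3  4  4  3  4  4  3  3  4  4  4
239 291  7  4  3  3  4  3  3  4  3  3  4  3  3  4  4  3  3  4  4  4  4  4  3  4  4  3  3  4  4  4
```

```bash
python3 - <<'E'
from h import *
w=load("w14");s=load("s14"); P=np.array([.54606,.19225,.13515])
def disc(c,p,R,lo=150):
    h=cv2.cvtColor(c["img"],cv2.COLOR_RGB2HSV); m=((h[...,1]<60)&(h[...,2]>lo)).astype(np.uint8)
    y,x=np.mgrid[0:400,0:640]; m[np.hypot(x-p[0],y-p[1])>R]=0
    n,l,st,ce=cv2.connectedComponentsWithStats(m)
    for i in range(1,n):
        if st[i,4]>40:
            cn=max(cv2.findContours((l==i).astype(np.uint8),0,1)[0],key=len); hl=cv2.convexHull(cn); print(st[i],ce[i].round(1),cv2.fitEllipse(hl) if len(hl)>5 else "")
pw=proj(w,P+[0,0,.0134])[0]; ps=proj(s,P+[0,0,.0134])[0]; print(pw,ps); disc(w,pw,55); disc(s,ps,22,130)
h=cv2.cvtColor(w["img"],cv2.COLOR_RGB2HSV)
for y in range(228,345,6): print(y," ".join(f"{a//10:2d}" for a in h[y,262:380:4,2])," | "," ".join('o' if (q[1]>110 and q[0]<20 and q[2]>120) else '.' for q in h[y,262:380:4]))
d=load("w13"); disc(d,(321,221),40)
E
```

```text
[320.19642079 283.52536203] [297.9463417  146.84287695]
[ 288  253   67   39 2033] [322.2 273.5] ((320.4739074707031, 276.4368591308594), (46.290931701660156, 68.73422241210938), 87.16044616699219)
[310 144  10   8  52] [314.8 147.5] ((314.8211975097656, 147.43429565429688), (6.290789604187012, 10.234896659851074), 61.355464935302734)
[278 155  12   6  50] [284. 157.] ((283.7348327636719, 156.88832092285156), (5.314021587371826, 12.084823608398438), 107.94705963134766)
228  7  9  9 10  9 10 15 10  8  6  4  4  4  4  4  4  4  4  4  4  6  8  9  8 18 18  8  8  8  8  |  . . . . . . . . . . . . . . . . . . . . . . . . . . . . . .
234 10 10 10  9  9 10 10 10  7  4  4  4  4  3  4  3  4  3  4  4  4  4  7 18 10  9  8  8  8  8  |  . . . . . . . . . . . . . . . . . . . . . . . . . . . . . .
240 10 10  9 10 10 10 10 11  4  4  3  3  4  3  4  3  4  3  3  3  3  3  4  9  9  9  9  8  8  9  |  . . . . . . . . . . . . . . . . . . . . . . . . . . . . . .
246 10  6  3  4  4  5  9  3  4  4  3  4  4  4  4  4  4  4  4  4  3  4  3  4  8  5  4  3  4  8  |  . . . . . . . . . . . . . . . . . . . . . . . . . . . 
[... 1971 characters left out ...]
 21 20 19 17 16  6  6  6  |  . . . o . . o . . . . . . . . . . . . . . . . . . . . . . .
330  6  7  7 23 23 19 16 22 24 24 24 23 22 21 20 20 20 21 21 22 22 22 21 20 18 16 21 13  7  6  |  . . . . . . . . . . . . . . . . . . . . . . . . . . . . . .
336 23 24 24 23 19 19 23 24 24 24 24 23 22 21 22 22 22 23 23 23 23 22 21 19 16 19 23 23 10  7  |  . . . . o o . . . . . . . . . . . . . . . . . . . . . . . .
342 24 24 22 19 20 24 24 24 24 24 23 23 23 23 23 23 23 23 23 23 23 22 20 17 20 23 13  6 13 15  |  . . . o o . . . . . . . . . . . . . . . . . . . . . . . . .
[ 300  199   45   43 1470] [322.3 220.4] ((322.1144104003906, 220.3282928466797), (42.07090377807617, 45.01708984375), 85.33238983154297)
```

```bash
python3 - <<'E'
from h import *
w=load("w14"); P=np.array([.54606,.19225]); z=.1485; h=cv2.cvtColor(w["img"],cv2.COLOR_RGB2HSV)
y,x=np.where((h[...,1]>110)&(h[...,0]<22)&(h[...,2]>120)); k=(x>265)&(x<325)&(y>265)&(y<292); q=plane(w,np.c_[x[k],y[k]],z)[:,:2]; print(k.sum(),y[k].min(),y[k].max(),x[k].min(),x[k].max())
m=q.mean(0); _,_,V=np.linalg.svd(q-m); print("line dir",np.degrees(np.arctan2(V[0,1],V[0,0]))%360, "mean about P",np.degrees(np.arctan2(*(m-P)[::-1]))%360, "tip",q[np.linalg.norm(q-P,axis=1).argmax()]-P)
# shaft base collar check: bright ring on panel z=.048, cols ~310-334, rows ~206-222
g=cv2.cvtColor(w["img"],cv2.COLOR_RGB2GRAY); y,x=np.where(g>110); k=(x>308)&(x<340)&(y>204)&(y<224); e=plane(w,np.c_[x[k],y[k]],.048)[:,:2]; print("collar",e.min(0),e.max(0)); 
pp=plane(w,[(311.5,216),(333.5,216),(322.5,206)],.048);print(pp)
E
```

```text
124 277 283 279 311
line dir 37.78079720468279 mean about P 216.98234827369706 tip [-0.01685246 -0.01140094]
collar [0.53402148 0.18341801] [0.5564438  0.20072756]
[[0.54160513 0.18638058 0.048     ]
 [0.55442039 0.19818767 0.048     ]
 [0.54235773 0.19840985 0.048     ]]
```

Pointer at 217–218°, matching the flat; centre off by 1.5 mm. Correcting and descending.

```bash
python3 -m pendant '[[[-0.0011,0.001,0.02,0,0,0,0],[0,0,0.02,0,0,0,0],[0,0,0.004,0,0,0,0],[0,0,0.002,0,0,0,0],[0,0,0,0,0,0,0]]]' 60; python3 -m pendant '[[[0,0,0.003,0,0,0,0],[0,0,0.003,0,0,0,0],[0,0,0.002,0,0,0,0],[0,0,0,0,0,0,0],[0,0,0,0,0,0,0]]]'; python3 -c "
from h import *
o=get_obs();print(o['moment'],o['ft_force'])"
```

```text
time: 31.25
position: [0.5486, 0.1922, 0.0906]
tool_rot: [0.401, 0.916, 0.0, 0.0]
ft_force: [0.6, 0.2, 0.2]
grip_width: 0.0419
grip_force: 60.0
time: 31.88
position: [0.5482, 0.1921, 0.082]
tool_rot: [0.401, 0.916, -0.0, -0.0]
ft_force: [0.2, 0.5, -1.1]
grip_width: 0.0416
grip_force: 60.0
[-0.06798715 -0.05805162 -0.00146148] [ 0.19107209  0.51490519 -1.13891953]
```

```bash
python3 -m pendant '[[[0,0,0.002,0,0,0,0],[0,0,0.001,0,0,0,0],[0,0,0.001,0,0,0,0],[0,0,0,0,0,0,0],[0,0,0,0,0,0,0]]]'; python3 -m pendant '[[[0,0,0.001,0,0,0,0],[0,0,0.001,0,0,0,0],[0,0,0.001,0,0,0,0],[0,0,0,0,0,0,0],[0,0,0,0,0,0,0]]]'; python3 -c "
from h import *
o=get_obs();print(o['moment'],o['ft_force'])"
```

```text
time: 32.5
position: [0.548, 0.1921, 0.078]
tool_rot: [0.401, 0.916, -0.0, -0.0]
ft_force: [-2.1, -0.7, -0.1]
grip_width: 0.0422
grip_force: 60.0
time: 33.12
position: [0.548, 0.1921, 0.0749]
tool_rot: [0.401, 0.916, -0.0, -0.0]
ft_force: [-0.9, -0.9, -0.7]
grip_width: 0.0418
grip_force: 60.0
[-0.210192    0.15933343  0.00835836] [-0.88410994 -0.93430031 -0.69687799]
```

```bash
python3 -m pendant '[[[0,0,0.001,0,0,0,0],[0,0,0.001,0,0,0,0],[0,0,0.001,0,0,0,0],[0,0,0,0,0,0,0],[0,0,0,0,0,0,0]]]'; python3 -m pendant '[[[0,0,0.001,0,0,0,0],[0,0,0.001,0,0,0,0],[0,0,0.001,0,0,0,0],[0,0,0,0,0,0,0],[0,0,0,0,0,0,0]]]'; python3 -m pendant '[[[0,0,0.001,0,0,0,0],[0,0,0.001,0,0,0,0],[0,0,0,0,0,0,0],[0,0,0,0,0,0,0],[0,0,0,0,0,0,0]]]'
```

```text
time: 33.75
position: [0.5481, 0.192, 0.072]
tool_rot: [0.401, 0.916, -0.0, -0.0]
ft_force: [-0.9, -1.4, -0.1]
grip_width: 0.0419
grip_force: 60.0
time: 34.38
position: [0.5481, 0.1921, 0.0693]
tool_rot: [0.401, 0.916, -0.0, -0.0]
ft_force: [-3.2, -2.4, 5.0]
grip_width: 0.0418
grip_force: 60.0
time: 35.0
position: [0.5481, 0.1921, 0.0675]
tool_rot: [0.401, 0.916, -0.0, 0.0]
ft_force: [-2.7, -3.0, 6.5]
grip_width: 0.0414
grip_force: 60.0
```

```bash
python3 -m pendant '[[[0,0,0.001,0,0,0,0],[0,0,0.001,0,0,0,0],[0,0,0,0,0,0,0],[0,0,0,0,0,0,0],[0,0,0,0,0,0,0]]]'; python3 -m pendant '[[[0,0,0.001,0,0,0,0],[0,0,0.0005,0,0,0,0],[0,0,0,0,0,0,0],[0,0,0,0,0,0,0],[0,0,0,0,0,0,0]]]'
```

```text
time: 35.62
position: [0.5481, 0.1921, 0.0663]
tool_rot: [0.401, 0.916, -0.0, 0.0]
ft_force: [-5.3, -3.4, 11.8]
grip_width: 0.0419
grip_force: 60.0
time: 36.25
position: [0.5482, 0.1921, 0.066]
tool_rot: [0.4, 0.916, 0.0, 0.0]
ft_force: [-6.5, -3.2, 20.7]
grip_width: 0.0414
grip_force: 60.0
```

At the bottom stop (force jumps to 21 N, knob underside about 50 mm). A last check of pointer and tool, then hand in.

```bash
python3 - <<'E'
from h import *
o=get_obs(); P=o["position"]; print(P,o["ft_force"]); w=grab("wrist","w15"); h=cv2.cvtColor(w["img"],cv2.COLOR_RGB2HSV)
y,x=np.where((h[...,1]>110)&(h[...,0]<22)&(h[...,2]>120)); k=(x>265)&(x<325)&(y>265)&(y<292); q=plane(w,np.c_[x[k],y[k]],P[2]+.0134)[:,:2]; m=q.mean(0); print(k.sum(),np.degrees(np.arctan2(*(m-P[:2])[::-1]))%360, y[k].min(),y[k].max())
t=grab("top"); t0=load("top"); d=cv2.absdiff(t["img"],t0["img"]).max(2)
for n,(u,v) in dict(capo=(366,148),xlr=(288,268),marker=(349,268),kA=(302,183),kB=(299,214),drv=(389,218)).items(): print(n,(d[v-10:v+10,u-12:u+12]>60).mean().round(2))
E
```

```text
[0.54819756 0.19206564 0.06603935] [-6.53340697 -3.22699165 20.67365976]
113 217.22337772130865 278 283
capo 0.0
xlr 0.0
marker 0.0
kA 0.0
kB 0.0
drv 0.07
```

```bash
python3 -c "
from rig import hand_in
print(hand_in())"
```

```text
the job is handed in; nothing more can be done
None
```

The job is handed in: the cover screw was turned to its stop (the slot measured about 2° from the ticks), the screwdriver is back in its hole, and the gripper is holding the knob, pointer on the flat side, pressed to the bottom at about 21 N; the capo, XLR barrel and marker are unmoved in the top view.

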